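# Free the lid templates from the clamp rack

### The job

Take all the boxwood lid templates out of the clamp rack: raise the clamp bar past upright so that it stays up, slide each template out from beneath it and lay them flat on the floor of the tray, none lying on another, then swing the bar fully down again. The bar's catch may or may not be holding, and nothing outside shows it: if the bar will not lift, slide the catch knob along to one end or the other and try again. Leave the bowl, the tin and the depth gauge where they are.

Things in the scene. Friction and masses are not known exactly. Their poses are not given: they have to be found in the camera images.
- rack: fixed pine board, origin on the table, front (-x) to the robot: x -60..110, y -115..115, 20 mm thick. Template places at y -78, -26, 26, 78, centres x 8, at height 20. Fixed lip (underside 30, top 36 high, x 45..70) covers the templates' rear ends: slide them 25 mm or more to -x before lifting. Steel catch housing x -13..43, y -201..-116, top 46 high (all mm)
- bar (a joint): angle of the steel clamp bar, rad: 0 down across the templates, holding them by their ridges; grows as raised, stop 1.8. Bar 214 mm long, along the rack's y, 80 mm in front of its hinge. Lifts with under 3 N at the grip; released below about 1.2 it falls shut, beyond 1.65 it stays. While the catch holds it, it rises only 2 to 3 mm (0.03 rad) and stops solid
- bar_grip (a point): middle of the bar's grip: round rod 12 mm thick, 50 mm long, along the rack's y, sticking out at the bar's +y end (rack y 117..168 mm), moving with the bar. Bar down: 52 mm above the table, 80 mm in front of and 18 mm above the hinge line. Below it only the table
- bar_hinge (a point): fixed point on the hinge line (parallel to the rack's y) beside the grip: rack x 95, y 142, height 34 mm; the grip circles it
- bolt (a joint): position of the catch knob, m, along the rack's +y, -0.012 to 0.012 between stops; stays where left, slides with about 2 N. A hidden lug goes with it: in a band of its travel up to 14 mm wide it holds the bar down, elsewhere the bar is free. The band differs from start to start and cannot be seen; at least one of the two ends always frees the bar
- bolt_knob (a point): centre of the top of the catch knob: steel post 14 x 14 mm, 33 mm above the housing's top (79 mm above the table), at the rack's -y end; moves with the bolt
- template_a: boxwood lid template: plate 110 (x) x 40 (y) x 6 mm; upright finger rib on it 36 mm long (x), 10 mm thick (y), centre at x -26 mm, top 32 mm above the underside; cross ridge 8 mm wide, 8 mm high at x +22 mm. 60 g. Origin: centre of underside. In the rack it lies along the rack's axes, ridge behind the bar, rear 18 mm under the lip. None if absent
- template_b: boxwood lid template: plate 110 (x) x 40 (y) x 6 mm; upright finger rib on it 36 mm long (x), 10 mm thick (y), centre at x -26 mm, top 32 mm above the underside; cross ridge 8 mm wide, 8 mm high at x +22 mm. 60 g. Origin: centre of underside. In the rack it lies along the rack's axes, ridge behind the bar, rear 18 mm under the lip. None if absent
- template_c: boxwood lid template: plate 110 (x) x 40 (y) x 6 mm; upright finger rib on it 36 mm long (x), 10 mm thick (y), centre at x -26 mm, top 32 mm above the underside; cross ridge 8 mm wide, 8 mm high at x +22 mm. 60 g. Origin: centre of underside. In the rack it lies along the rack's axes, ridge behind the bar, rear 18 mm under the lip. None if absent
- template_d: boxwood lid template: plate 110 (x) x 40 (y) x 6 mm; upright finger rib on it 36 mm long (x), 10 mm thick (y), centre at x -26 mm, top 32 mm above the underside; cross ridge 8 mm wide, 8 mm high at x +22 mm. 60 g. Origin: centre of underside. In the rack it lies along the rack's axes, ridge behind the bar, rear 18 mm under the lip. None if absent
- tray: loose shallow open wooden tray, outside 150 (its x) x 220 (its y) x 20 mm high, walls and floor 5 mm thick; origin: centre of its underside. 0.8 kg. Takes the templates side by side
- bowl: bystander: dark walnut bowl, 144 mm across, 60 mm high; origin centre of its underside
- tin: bystander: closed round metal tin, 88 mm across, 70 mm high; origin centre of its underside
- gauge: bystander: T-shaped black iron depth gauge with wooden grip lying flat, 150 mm beam along its y, 110 mm rod along x towards both sides, up to 16 mm high; origin at the beam's centre, underside
Mind the look-alikes: they are no part of the job. Leave any grey or purple look-alike of the template_c alone. Leave any grey or orange look-alike of the template_d alone.

How it is judged (in metres and radians):
On the way, in this order (a step that is already met when the one before it is completed fails the run):
1. the clamp bar is raised past upright (value of joint bar above 1.5 rad), for 0.2 s.
2. with the bar up, all templates lie flat in the tray (x of template_a in the frame of tray between -0.07 and 0.07 m and y of template_a in the frame of tray between -0.095 and 0.095 m and z of template_a in the frame of tray between 0.002 and 0.009 m and angle between each of template_a, template_b, template_c, template_d's own z axis and vertical below 0.1 rad and linear speed of each of template_a, template_b, template_c, template_d below 0.03 m/s and x of template_b in the frame of tray between -0.07 and 0.07 m and y of template_b in the frame of tray between -0.095 and 0.095 m and z of template_b in the frame of tray between 0.002 and 0.009 m and x of template_c in the frame of tray between -0.07 and 0.07 m and y of template_c in the frame of tray between -0.095 and 0.095 m and z of template_c in the frame of tray between 0.002 and 0.009 m and x of template_d in the frame of tray between -0.07 and 0.07 m and y of template_d in the frame of tray between -0.095 and 0.095 m and z of template_d in the frame of tray between 0.002 and 0.009 m and value of joint bar above 1.4 rad), for 0.3 s.
3. the bar is fully down again (value of joint bar below 0.06 rad), for 0.2 s.
At the end, for the whole second after the job is handed in: every template present lies flat (within 0.1 rad) and at rest on the tray's floor, within its walls and none on another (underside less than 4 mm above the floor); the clamp bar is down (under 0.06 rad) (x of template_a in the frame of tray between -0.07 and 0.07 m and y of template_a in the frame of tray between -0.095 and 0.095 m and z of template_a in the frame of tray between 0.002 and 0.009 m and angle between each of template_a, template_b, template_c, template_d's own z axis and vertical below 0.1 rad and linear speed of each of template_a, template_b, template_c, template_d below 0.03 m/s and x of template_b in the frame of tray between -0.07 and 0.07 m and y of template_b in the frame of tray between -0.095 and 0.095 m and z of template_b in the frame of tray between 0.002 and 0.009 m and x of template_c in the frame of tray between -0.07 and 0.07 m and y of template_c in the frame of tray between -0.095 and 0.095 m and z of template_c in the frame of tray between 0.002 and 0.009 m and x of template_d in the frame of tray between -0.07 and 0.07 m and y of template_d in the frame of tray between -0.095 and 0.095 m and z of template_d in the frame of tray between 0.002 and 0.009 m and value of joint bar below 0.06 rad); the robot touches nothing.
It fails at once if the bowl is pushed more than 30 mm (distance of bowl from where it was at the start of the episode above 0.03 m).
It fails at once if the tin is pushed more than 30 mm (distance of tin from where it was at the start of the episode above 0.03 m).
It fails at once if the gauge is pushed more than 30 mm (distance of gauge from where it was at the start of the episode above 0.03 m).
Of template_a, template_b, template_c, template_d only 3 to 4 are there at a start; the rules pass over those that are not, and their reading is None.
At some moment in a run one of tray may be knocked a few centimetres aside while the robot is not near it.
Once in a run the grip may slacken for a moment while it holds something.
It also fails if it takes over 210 s, if anything falls off the work surface, if the arm or the gripper's body presses on something with over 40 N, if the wrist force passes 120 N, or if a joint passes its speed limit or range.

### The arm

A 6-joint arm with a two-finger parallel gripper is mounted at the origin on the work surface. World frame = base frame: x ahead of the robot, y to its left, z up, the work surface at z = 0. Lengths are in mm, angles in rad, forces in N, time in s.
With the tool pointing down it reaches from about 275 to 750 mm from the base axis. Payload 10.2 kg.
Tool frame: the origin (TCP) lies on the centre line of the jaws, within the pads' length; the fingertips stand ahead of it and the grasp point (between the pads) lies 6 mm ahead of it (tcp_to_tips is the z of the fingertips in the tool frame, in mm); z points along the fingers, y is the line along which they close (so a half turn about z gives the same grasp; the last joint's range is limited). The gripper opens to 88 mm and grips with 3 to 60 N. Pads are 18 mm wide; open, the fingers measure 123 mm over their backs; the gripper's body (75 mm by 187 mm) begins 45 mm behind the grasp point.
Start: joints at [0.94, 0.313, 1.498, -0, 1.331, -0.223], TCP at [208.223, 481.949, 263.72] pointing down, gripper open.
Joint ranges: [-2.94, 2.94], [-0.97, 2.17], [0.19, 2.56], [-1.23, 4.37], [0.02, 3.11], [-2.88, 2.88]. Speed limits (rad/s): [2.39, 2.39, 3.01, 3.14, 3.14, 3.14].

### API

Orientations are given as a unit quaternion [x, y, z, w].
In Python, from plant import read_state, snapshot, hand_in, tcp_to_tips gives the robot as it stands.
- The arm moves only by the tool carry_out, never from a script. Its argument "moves" is a list of rows, each a list of 3 entries, a list of its own where there are three numbers: the finger opening in mm, from 0 to 88.1, then the shift along the tool's x, y, z as a fraction of full scale, then the turn about the tool's z as a fraction of full scale. A call has 1 to 12 rows; each row shifts and turns the commanded pose from where the row before left it, along the tool's axes as they then stand; what a row does not reach is not made up. Full scale, the value 1, is 0.15 m for a shift and 0.12 rad for a turn. A row lasts 1/8 s, in which the tool goes at most 62.5 mm and 10.7 degrees, less where a joint would pass 70% of its speed; a pose out of reach is approached as far as the arm can. A call with a number of a shift or a turn outside -1 to 1 is refused whole. A call with a gripper value outside its range is refused whole. The fingers move at their own pace and stop on an object; "squeeze" is the grip in N (left out, the last holds). Time passes only in rows, so rows that do not move let the fingers close. It gives the time, the measured TCP pose, the force, the opening and the grip force at its end, in the units of the state.
- read_state(): the state, without advancing time (a new reading comes with each control period).
- snapshot(name): name is "side" or "top" or "wrist"; returns a dict with "frame" (420x560x3 uint8, blue, green, red), "depth" (420x560 float32, mm along the optical axis (not along the pixel's ray), 0 where there is no reading), "K" (3x3 intrinsics, pixels), "R" (3x3) and "t" (3): a world point X has camera coordinates R X + t; the wrist camera has in their place "T_tool_cam" (4x4, takes a point from camera to tool coordinates, whose origin is the TCP and whose axes are the flange's). Camera axes: x right, y down, z forward; pixel columns grow to the right and rows downward; lengths in mm; the calibration is good to about 2 mm. A picture is of the moment at which its call begins: read the wrist's pose just before it.
- hand_in(): hands the job in; it is judged then, once.
The state is a dict: "t": time; "qpos": joint angles; "joint_vel": joint speeds; "tau": joint torques, N m; "tool_pos": TCP position; "tool_rot": TCP orientation; "wrist_force": force on the tool from outside, world axes, zero at the start; "wrist_torque": the same for the moment, N m; "finger_gap": opening from 0.0 (shut) to 1.0 (fully open); "grip_force": force on a finger pad.
Only numpy, scipy, OpenCV 4.12 (cv2) and the standard library are available. Lean on these libraries where they do the work, as an engineer would, in place of code of your own. Each camera call takes 0.05 s, during which the arm holds its last target. There are 200 camera calls.

## Working session

There is one attempt and no reset: what is moved stays moved. The work goes in short steps, Python scripts to look and compute and a tool call to move; the robot and the scene stay as the last step left them, time stands still between calls to the robot, and variables do not carry over. Pictures are saved under pics/ and viewed, at most 14 in all, crops included, and the job is handed in when it is done.

Besides the shell and the picture viewer there is one more tool, called after ">>>" by a JSON object that holds its "api" and its "payload", one argument or row to a line. carry_out: Moves the arm, as the interface text tells. Its arguments: {"type":"object","properties":{"moves":{"type":"array","items":{"type":"array"}},"squeeze":{"type":"number"}},"required":["moves"]}

```bash
mkdir -p pics; cat > h.py <<'E'
import numpy as np, cv2
from plant import read_state, snapshot, hand_in, tcp_to_tips
from scipy.spatial.transform import Rotation as Ro
def pts(s):
    d=s['depth'];v,u=np.indices(d.shape);K=s['K']
    P=np.dstack([(u-K[0,2])/K[0,0]*d,(v-K[1,2])/K[1,1]*d,d])
    return P
def world(s,T=None):
    P=pts(s)
    if 'R' in s: return (P-np.array(s['t']).ravel())@np.array(s['R'])
    C=np.array(s['T_tool_cam']); P=P@C[:3,:3].T+C[:3,3]
    return P@T[0].T+T[1]
def tool():
    st=read_state();return Ro.from_quat(st['tool_rot']).as_matrix(),np.array(st['tool_pos'])
E
python3 - <<'E'
from h import *
print(read_state(),tcp_to_tips)
for n in('top','side'):
    s=snapshot(n);cv2.imwrite(f'pics/{n}0.png',s['frame']);np.savez(f'{n}0.npz',**s)
    print(n,s['K'].tolist(),s['R'],s['t'])
E
```

```text
{'t': 0.0, 'qpos': array([ 9.39621022e-01,  3.13428962e-01,  1.49841950e+00,  1.92432500e-05,
        1.33103308e+00, -2.23379736e-01]), 'joint_vel': array([ 0.00041084, -0.00071924, -0.00098837,  0.00034367,  0.00093332,
        0.00023673]), 'tau': array([ 6.63696173e-04, -4.02212012e+01, -2.52268213e+01,  6.94245938e-02,
        3.52910429e-02, -1.28727124e-04]), 'tool_pos': array([208.07385643, 481.76961704, 263.17844352]), 'tool_rot': array([ 2.02490101e-01,  9.79284097e-01, -5.82632837e-04, -2.75558261e-04]), 'wrist_force': array([0.22040204, 0.66183359, 0.05156748]), 'wrist_torque': array([ 0.00455153,  0.02351966, -0.0554822 ]), 'grip_force': 0.0, 'finger_gap': 1.0013072655223456} 25.0
top [[476.5134388081524, 0.0, 274.48152896913894], [0.0, 476.5134388081524, 204.87356845416664], [0.0, 0.0, 1.0]] [[-0.00509597 -0.99991624  0.0118973 ]
 [-0.98396895  0.00289304 -0.17831638]
 [ 0.17826703 -0.01261527 -0.98390128]] [ -69.0231671   571.2659182  1082.34400165]
side [[436.29509159884, 0.0, 273.6131314963657], [0.0, 436.29509159884, 211.47598737696086], [0.0, 0.0, 1.0]] [[ 0.87027235 -0.49245413  0.01072193]
 [-0.25306542 -0.46568395 -0.84799549]
 [ 0.42259191  0.73527369 -0.52989498]] [-496.68608721  180.96763095  972.66295406]
```

View pics/top0.png

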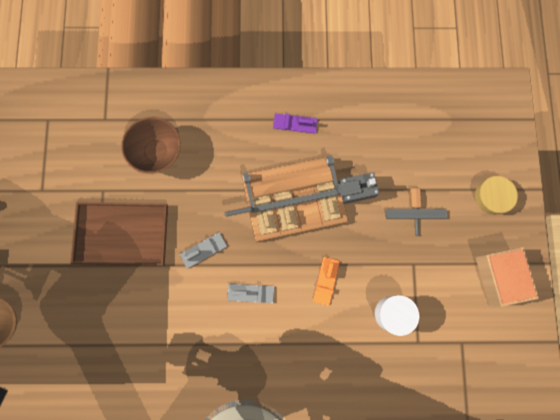

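View pics/side0.png

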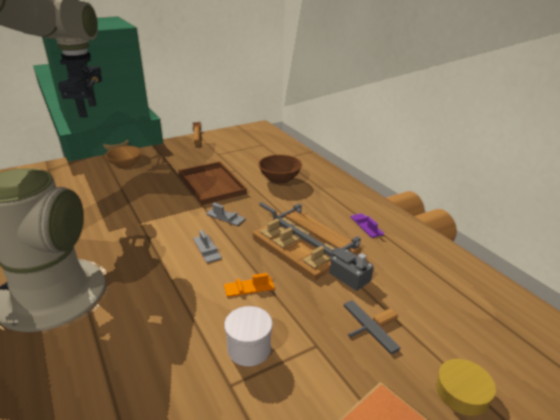

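Top view: the rack is at about (295,200), with three templates at (266,216), (288,213) and (328,204). The bar grip end is at (235,211), the knob near (352,186) to (370,180), the tray at (121,234), the bowl at (152,145), the gauge at (417,213) and the tins at (398,315) and (498,195). The look-alikes are grey (204,250) and (251,293), purple (297,124) and orange (326,280). All lie outside the rack, so I choose the three boxwood pieces inside it.

```bash
python3 - <<'E'
from h import *
s=dict(np.load('top0.npz'));W=world(s);f=s['frame'];hsv=cv2.cvtColor(f,cv2.COLOR_BGR2HSV)
def info(name,box,zl,zh):
    x0,y0,x1,y1=box;m=np.zeros(W.shape[:2],bool);m[y0:y1,x0:x1]=1
    m&=(W[...,2]>zl)&(W[...,2]<zh)&(s['depth']>0)
    P=W[m];r=cv2.minAreaRect(P[:,:2].astype(np.float32));print(name,len(P),'z',np.median(P[:,2]).round(1),P[:,2].max().round(1),'rect',np.round(r[0],1),np.round(r[1],1),round(r[2],1),'mean',P.mean(0).round(1));return m
info('table',(180,60,260,110),-20,20)
info('tray',(60,190,180,275),12,28)
info('trayfloor',(85,212,158,258),-5,12)
info('rack',(235,150,350,250),13,25)
info('bar+',(215,150,400,250),40,62)
info('grip',(215,195,243,220),42,62)
info('hous',(332,165,390,205),38,52)
info('knob',(332,165,390,205),66,90)
info('ribs1',(250,205,278,240),45,60)
info('ribs2',(279,202,300,240),45,60)
info('ribs3',(312,190,345,230),45,60)
info('gauge',(380,180,455,240),4,25)
info('all>85',(215,150,400,250),60,300)
cv2.imwrite('pics/crop.png',cv2.resize(f[145:250,215:395],None,fx=4,fy=4,interpolation=cv2.INTER_CUBIC))
E
```

```text
table 3413 z -0.2 8.5 rect [890.6  70.4] [121.4 207.7] 0.2 mean [ 8.902e+02  6.960e+01 -2.000e-01]
tray 798 z 19.5 26.6 rect [510.2 305.5] [223.3 151.1] 88.7 mean [512.1 308.7  19.3]
trayfloor 3338 z 5.1 12.0 rect [507.9 304. ] [182.5 111.7] 89.8 mean [507.2 303.3   5.1]
rack 3101 z 20.1 25.0 rect [ 597.3 -127.4] [170.8 244.9] 12.0 mean [ 584.8 -123.4   20.2]
bar+ 1635 z 46.7 61.8 rect [ 607.9 -132.3] [142.5 373.4] 11.6 mean [ 601.1 -181.7   47.5]
grip 91 z 56.6 61.7 rect [554.2  25.6] [11.8 42.5] 11.1 mean [553.9  25.4  56.5]
hous 733 z 45.8 52.0 rect [ 620.6 -266.3] [111.7  98.5] 88.1 mean [ 618.  -268.9   45.9]
knob 43 z 78.3 83.1 rect [ 623.4 -300.7] [14.  14.6] 9.3 mean [ 622.7 -300.1   77.4]
ribs1 84 z 51.6 59.7 rect [544.5 -39.7] [50.7 50.7] 4.3 mean [543.2 -44.4  51.5]
ribs2 65 z 51.5 56.8 rect [ 546.9 -101.9] [35. 10.] 11.1 mean [ 546.5 -101.8   51.5]
ribs3 99 z 51.4 56.3 rect [ 578.8 -212.2] [46.5 66.2] 17.4 mean [ 581.4 -214.5   51.2]
gauge 954 z 9.8 20.8 rect [ 567.6 -428.1] [189.6 149.1] 89.6 mean [ 562.8 -420.4   10.1]
all>85 57 z 77.2 83.1 rect [ 588.7 -133. ] [ 14.1 357.2] 11.7 mean [ 613.9 -260.8   73.6]
```

View pics/crop.png

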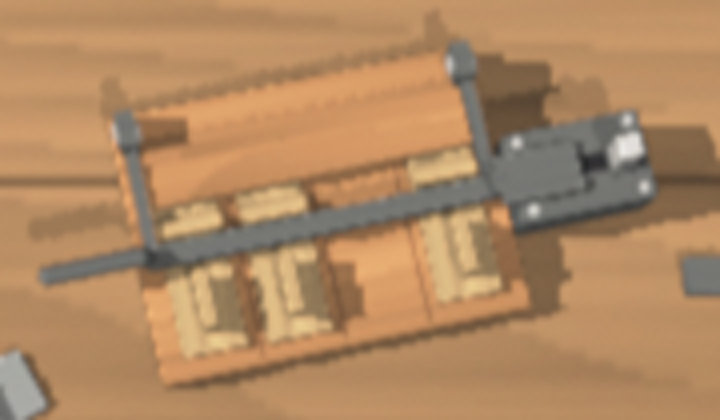

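The crop confirms three boxwood templates on the rack, with one place empty, and the knob at the right end. Next I'll plan the move over the grip and measure close up with the wrist camera.

```bash
cat >> h.py <<'E'
def plan(p,yaw_deg):
    "turn fraction (total) then shift fractions (total) in tool axes after the turn; yaw = angle of tool y axis (mod 180)"
    R,t=tool();a=np.degrees(np.arctan2(R[1,1],R[0,1]));d=(yaw_deg-a+90)%180-90
    turn=-np.radians(d)
    R2=R@Ro.from_rotvec([0,0,turn]).as_matrix();s=R2.T@(np.array(p)-t)
    print('turn/.12 =',round(turn/.12,2),' shift/150 =',(s/150).round(3),' pos',t.round(1),'q6',read_state()['qpos'][5].round(2))
E
python3 - <<'E'
from h import *
s=dict(np.load('top0.npz'));W=world(s)
d=s['depth']>0
# robust bar line: z 40..50, between uprights
v,u=np.indices(d.shape)
hsv=cv2.cvtColor(s['frame'],cv2.COLOR_BGR2HSV)
m=d&(u>225)&(u<335)&(v>180)&(v<220)&(hsv[...,1]<70)&(W[...,2]>38)&(W[...,2]<62)
P=W[m];l=cv2.fitLine(P[:,:2].astype(np.float32),cv2.DIST_HUBER,0,.01,.01).ravel();print(len(P),l,np.degrees(np.arctan2(l[1],l[0])),np.median(P[:,2]))
plan([556,18,200],11.4)
E
```

```text
581 [ 2.0441723e-01 -9.7888386e-01  5.7719354e+02 -8.2659149e+01] -78.20461 41.126961283218435
turn/.12 = 8.03  shift/150 = [-3.489  1.663  0.423]  pos [208.1 481.8 263.2] q6 -0.22
```

>>> {"api": "carry_out", "payload": {
  "moves": [
    [60,[0,0,0],1],
    [60,[0,0,0],1],
    [60,[0,0,0],1],
    [60,[0,0,0],1],
    [60,[0,0,0],1],
    [60,[0,0,0],1],
    [60,[0,0,0],1],
    [60,[0,0,0],1]
  ],
  "squeeze": 20
}}

```text
t: 1.1
tool_pos: [208.1, 481.8, 263.4]
tool_rot: [0.633, 0.774, -0.0, 0.0]
wrist_force: [0.5, 0.4, 0.1]
finger_gap: 0.678
grip_force: 0.0
```

>>> {"api": "carry_out", "payload": {
  "moves": [
    [60,[-0.29,0.139,0.035],0],
    [60,[-0.29,0.139,0.035],0],
    [60,[-0.29,0.139,0.035],0],
    [60,[-0.29,0.139,0.035],0],
    [60,[-0.29,0.139,0.035],0],
    [60,[-0.29,0.139,0.035],0],
    [60,[-0.29,0.139,0.035],0],
    [60,[-0.29,0.139,0.035],0],
    [60,[-0.29,0.139,0.035],0],
    [60,[-0.29,0.139,0.035],0],
    [60,[-0.29,0.139,0.035],0],
    [60,[-0.29,0.139,0.035],0]
  ]
}}

```text
t: 2.6
tool_pos: [559.2, 19.7, 200.3]
tool_rot: [0.632, 0.775, -0.0, -0.0]
wrist_force: [0.3, 0.2, -0.3]
finger_gap: 0.684
grip_force: 0.0
```

```bash
python3 - <<'E'
from h import *
plan([556,18,200],11.8)
T=tool();s=snapshot('wrist');cv2.imwrite('pics/w1.png',s['frame']);np.savez('w1.npz',R=T[0],p=T[1],**s)
E
```

```text
turn/.12 = -0.03  shift/150 = [-0.007 -0.023  0.002]  pos [559.2  19.7 200.3] q6 -0.38
```

View pics/w1.png

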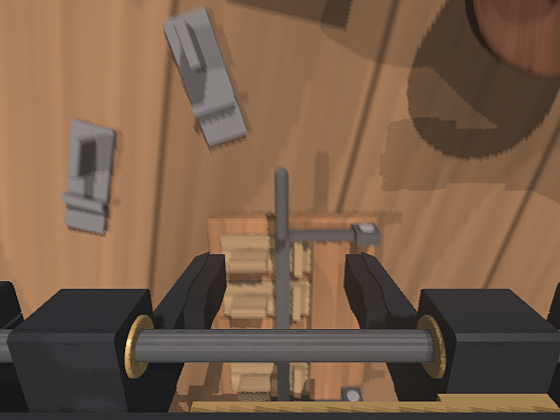

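The wrist view shows the grip rod as a vertical line from (281,170) to (281,230), nearly centred between the fingers. A grey look-alike is at (205,80), clear of the fingers.

```bash
python3 - <<'E'
from h import *
s=dict(np.load('w1.npz'));W=world(s,(s['R'],s['p']))
v,u=np.indices(u_:=s['depth'].shape)
for a,b in((168,225),(238,300)):
    m=(v>a)&(v<b)&(u>268)&(u<294)&(W[...,2]>38)&(W[...,2]<70)
    P=W[m];r=cv2.minAreaRect(P[:,:2].astype(np.float32));print(len(P),np.round(r,1) if 0 else r,np.median(P[:,2]),P[:,2].max())
# front edge of the grey lookalike and rack edge
m=(v>210)&(v<232)&(u>205)&(u<262)&(abs(W[...,2]-20)<3);P=W[m];print(P[:,1].max(),P.mean(0))
plan([556,18,46+6],11.8)
E
```

```text
Traceback (most recent call last):
  File "h.py", line 10, in world
    if 'R' in s: return (P-np.array(s['t']).ravel())@np.array(s['R'])
                                    ~^^^^^
KeyError: 't'
```

```bash
sed -i "s/if 'R' in s:/if T is None:/" h.py; python3 - <<'E'
from h import *
s=dict(np.load('w1.npz'));W=world(s,(s['R'],s['p']))
v,u=np.indices(s['depth'].shape)
for a,b in((165,225),(238,300)):
    m=(v>a)&(v<b)&(u>268)&(u<294)&(W[...,2]>38)&(W[...,2]<70)
    P=W[m];r=cv2.minAreaRect(P[:,:2].astype(np.float32));print(len(P),r,np.median(P[:,2]),P[:,2].max())
m=(v>205)&(v<232)&(u>205)&(u<262)&(abs(W[...,2]-20)<3);P=W[m]
c,n=np.cos(np.radians(11.8)),np.sin(np.radians(11.8))
q=-n*P[:,0]+c*P[:,1];print('rack edge y(115)=',q.max(), 'rod line along', c*np.array([1]),)
plan([556,18,52],11.8)
E
```

```text
787 ((555.1434326171875, 21.53608512878418), (11.261087417602539, 51.420448303222656), 11.688117027282715) 57.32187315489088 60.98404342428978
887 ((571.169677734375, -52.57716369628906), (13.915722846984863, 73.97965240478516), 11.782088279724121) 40.61201517521019 57.86029383401518
rack edge y(115)= -124.37732136054282 rod line along [0.97886739]
turn/.12 = -0.05  shift/150 = [ 0.025 -0.032  0.982]  pos [561.5  15.5 199.3] q6 -0.38
```

```bash
python3 - <<'E'
from h import *
plan([555,22,58],11.75)
E
```

```text
turn/.12 = -0.05  shift/150 = [ 0.053 -0.033  0.942]  pos [561.5  15.5 199.3] q6 -0.38
```

>>> {"api": "carry_out", "payload": {
  "moves": [
    [60,[0.053,-0.033,0.142],0],
    [60,[0,0,0.2],0],
    [60,[0,0,0.2],0],
    [60,[0,0,0.2],0],
    [60,[0,0,0.1],0],
    [60,[0,0,0.1],0],
    [60,[0,0,0],0],
    [60,[0,0,0],0]
  ]
}}

```text
t: 3.65
tool_pos: [552.5, 27.8, 60.2]
tool_rot: [0.632, 0.775, 0.0, 0.001]
wrist_force: [-0.1, 0.2, 0.6]
finger_gap: 0.68
grip_force: 0.0
```

```bash
python3 - <<'E'
from h import *
plan([555,22,58],11.75)
E
```

```text
turn/.12 = -0.02  shift/150 = [-0.041  0.008  0.014]  pos [552.5  27.8  60.2] q6 -0.36
```

>>> {"api": "carry_out", "payload": {
  "moves": [
    [60,[-0.04,0.008,0.014],0],
    [60,[0,0,0],0],
    [5,[0,0,0],0],
    [5,[0,0,0],0],
    [5,[0,0,0],0],
    [5,[0,0,0],0],
    [5,[0,0,0],0]
  ],
  "squeeze": 20
}}

```text
t: 4.53
tool_pos: [554.5, 22.3, 57.3]
tool_rot: [0.632, 0.775, 0.0, 0.0]
wrist_force: [0.2, 0.3, -0.1]
finger_gap: 0.137
grip_force: 0.0
```

>>> {"api": "carry_out", "payload": {
  "moves": [
    [5,[0,0,-0.02],0],
    [5,[0,0,-0.02],0],
    [5,[0,0,0],0],
    [5,[0,0,0],0]
  ]
}}

```text
t: 5.03
tool_pos: [556.0, 22.5, 63.8]
tool_rot: [0.632, 0.775, 0.002, 0.002]
wrist_force: [10.3, 3.3, -6.7]
finger_gap: 0.12
grip_force: 20.2
```

>>> {"api": "carry_out", "payload": {
  "moves": [
    [5,[0,0.01,-0.02],0],
    [5,[0,0.01,-0.02],0],
    [5,[0,0,0],0],
    [5,[0,0,0],0]
  ]
}}

```text
t: 5.52
tool_pos: [558.2, 23.0, 69.4]
tool_rot: [0.632, 0.775, 0.001, 0.001]
wrist_force: [7.1, 1.6, -5.9]
finger_gap: 0.12
grip_force: 20.2
```

```bash
python3 - <<'E'
from h import *
T=tool();s=snapshot('wrist');cv2.imwrite('pics/w2.png',s['frame']);W=world(s,T);v,u=np.indices(s['depth'].shape)
print(read_state()['wrist_force'])
m=(v>168)&(v<200)&(u>240)&(u<320)&(W[...,2]>38)&(W[...,2]<90);P=W[m];print(len(P),P.mean(0),np.median(P[:,2]))
E
```

```text
[ 6.78779108  1.50514483 -6.60485727]
0 [nan nan nan] nan<stdin>:4: RuntimeWarning: Mean of empty slice.
  ret = um.true_divide(
  return _methods._mean(a, axis=axis, dtype=dtype,
  ret = ret.dtype.type(ret / rcount)
```

View pics/w2.png

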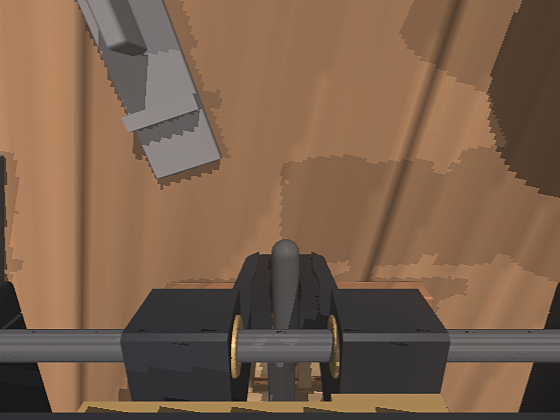

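The picture shows the rod end at (286,245) still between the closed fingers. I'll check whether it rose with them.

```bash
python3 - <<'E'
from h import *
T=tool();s=snapshot('wrist');W=world(s,T)
for v in (244,250,260,275,290,300,310): print(v,W[v,286].round(1), s['depth'][v,286])
t=snapshot('top');W=world(t);s0=dict(np.load('top0.npz'));W0=world(s0)
hs=cv2.cvtColor(s0['frame'],cv2.COLOR_BGR2HSV)
for u in (300,310,320,330):
    c=[(v,W0[v,u,2].round(1),W[v,u,2].round(1)) for v in range(182,204) if hs[v,u,1]<70]
    print(u,c[:6])
E
```

```text
244 [554.8  47.5  67.6] 135.03098
250 [555.1  46.   70.1] 133.14871
260 [556.   41.7  70.5] 134.17224
275 [557.2  35.6  71.7] 135.03673
290 [558.9  27.5  70. ] 139.29755
300 [559.8  23.2  71. ] 139.73097
310 [560.8  18.2  70.8] 141.54474
300 [(197, np.float64(41.6), np.float64(49.2)), (198, np.float64(40.7), np.float64(49.4)), (199, np.float64(40.9), np.float64(56.2)), (200, np.float64(41.9), np.float64(51.5)), (201, np.float64(39.8), np.float64(45.9)), (202, np.float64(34.7), np.float64(20.3))]
310 [(195, np.float64(39.0), np.float64(53.0)), (196, np.float64(34.0), np.float64(54.1)), (197, np.float64(42.3), np.float64(50.7)), (198, np.float64(40.6), np.float64(51.3)), (199, np.float64(41.4), np.float64(20.0)), (200, np.float64(30.2), np.float64(19.3))]
320 [(192, np.float64(40.0), np.float64(53.5)), (193, np.float64(40.0), np.float64(51.7)), (194, np.float64(40.4), np.float64(51.5)), (195, np.float64(37.4), np.float64(52.6)), (196, np.float64(40.4), np.float64(54.1)), (197, np.float64(39.6), np.float64(24.9))]
330 [(190, np.float64(37.5), np.float64(52.1)), (191, np.float64(42.3), np.float64(50.1)), (192, np.float64(34.6), np.float64(51.8)), (193, np.float64(40.7), np.float64(55.8)), (194, np.float64(41.2), np.float64(45.9)), (195, np.float64(39.0), np.float64(24.1))]
```

The bar has risen 12 mm, so the catch isn't holding. I'll follow the arc.

>>> {"api": "carry_out", "payload": {
  "moves": [
    [5,[0,0.03,-0.063],0],
    [5,[0,0.039,-0.06],0],
    [5,[0,0.046,-0.054],0],
    [5,[0,0.053,-0.047],0],
    [5,[0,0.059,-0.041],0],
    [5,[0,0.063,-0.033],0],
    [5,[0,0,0],0],
    [5,[0,0,0],0]
  ]
}}

```text
t: 6.68
tool_pos: [599.5, 31.7, 112.2]
tool_rot: [0.632, 0.775, -0.001, -0.001]
wrist_force: [6.1, -0.1, -15.3]
finger_gap: 0.114
grip_force: 21.0
```

```bash
python3 - <<'E'
from h import *
print(read_state()['wrist_force'])
h=np.array([555.1,22,0])+[80*.979,80*.2036,34]
R,t=tool();d=t-[0,0,6]-h;print((d@[.979,.2036,0]),-d[0]*.2036+d[1]*.979,d[2],np.hypot(d@[.979,.2036,0],d[2]))
E
```

```text
[  6.09298173  -0.10745567 -15.32915725]
-34.50239735490905 0.4537478520238274 72.22041628679739 80.03876530703322
```

>>> {"api": "carry_out", "payload": {
  "moves": [
    [5,[0,0.067,-0.015],0],
    [5,[0,0.069,-0.008],0],
    [5,[0,0.07,-0.005],0],
    [5,[0,0.07,0.004],0],
    [5,[0,0.07,0.014],0],
    [5,[0,0.068,0.024],0],
    [5,[0,0,0],0],
    [5,[0,0,0],0]
  ]
}}

```text
t: 7.68
tool_pos: [660.6, 44.4, 111.7]
tool_rot: [0.632, 0.775, -0.0, -0.0]
wrist_force: [-3.4, 1.0, -8.4]
finger_gap: 0.106
grip_force: 20.4
```

```bash
python3 - <<'E'
from h import *
print(read_state()['wrist_force'])
h=np.array([555.1,22,0])+[80*.979,80*.2036,34]
R,t=tool();d=t-[0,0,6]-h;x=d@[.979,.2036,0];print(x,d[2],np.hypot(x,d[2]),'bar',np.arctan2(d[2],-x)-.221)
E
```

```text
[-3.44649047  1.02374927 -8.41583551]
27.83164253667682 71.71032291107394 76.92184825067488 bar 1.720012676437414
```

>>> {"api": "carry_out", "payload": {
  "moves": [
    [5,[0,0.025,0.01],0],
    [5,[0,0,0],0],
    [30,[0,0,0],0],
    [30,[0,0,0],0],
    [30,[0,0,-0.1],0],
    [30,[0,0,-0.3],0],
    [30,[0,0,-0.3],0],
    [30,[0,0,0],0],
    [30,[0,0,0],0]
  ]
}}

```text
t: 8.8
tool_pos: [664.4, 44.9, 215.5]
tool_rot: [0.632, 0.775, 0.0, 0.0]
wrist_force: [-0.4, 0.4, -0.1]
finger_gap: 0.338
grip_force: 0.0
```

```bash
python3 - <<'E'
from h import *
s=snapshot('top');W=world(s);cv2.imwrite('pics/top2.png',cv2.resize(s['frame'][120:270,60:400],None,fx=2.2,fy=2.2))
v,u=np.indices(s['depth'].shape)
m=(s['depth']>0)&(u>240)&(u<420)&(v>130)&(v<200)&(W[...,2]>90)&(W[...,2]<130);P=W[m]
th=np.radians(11.75);c,n=np.cos(th),np.sin(th);D=P[:,:2]-[569.5,-122]
print(len(P),np.percentile(c*D[:,0]+n*D[:,1],[5,50,95]),np.median(P[:,2]))
# ribs: fit each
for uv in((250,205,278,240),(279,202,300,240),(312,195,345,230)):
    x0,y0,x1,y1=uv;m=np.zeros(W.shape[:2],bool);m[y0:y1,x0:x1]=1;m&=(W[...,2]>46)&(W[...,2]<56);P=W[m]
    r=cv2.minAreaRect(P[:,:2].astype(np.float32));D=np.array(r[0])-[569.5,-122];print(len(P),r,'rack',c*D[0]+n*D[1],-n*D[0]+c*D[1])
plan([552,-100,150],101.75)
E
```

```text
909 [104.03916187 110.72820003 127.62637253] 117.90438562390925
66 ((537.6785278320312, -50.94587707519531), (35.935123443603516, 10.068206787109375), 12.245119094848633) rack -16.685082235707345 76.04539766703668
63 ((546.4664306640625, -101.86399841308594), (34.83180236816406, 9.834035873413086), 11.969769477844238) rack -18.45038114938878 24.404657582189614
67 ((570.540771484375, -205.57635498046875), (35.08296203613281, 10.582921028137207), 14.073824882507324) rack -16.00067267246735 -82.03699647800723
turn/.12 = 13.07  shift/150 = [-0.928  0.794  0.432]  pos [664.2  44.9 214.7] q6 -0.31
```

View pics/top2.png

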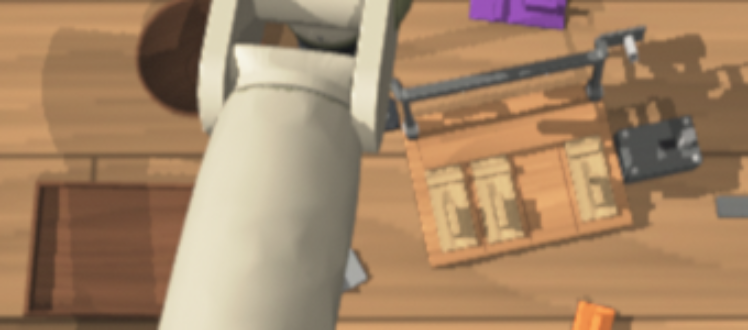

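The bar stays up behind the rack. All three ribs measure correctly: 36×10 mm, at the expected places.

>>> {"api": "carry_out", "payload": {
  "moves": [
    [30,[0,0,0],1],
    [30,[0,0,0],1],
    [30,[0,0,0],1],
    [30,[0,0,0],1],
    [30,[0,0,0],1],
    [30,[0,0,0],1],
    [30,[0,0,0],1],
    [30,[0,0,0],1],
    [30,[0,0,0],1],
    [30,[0,0,0],1],
    [30,[0,0,0],1],
    [30,[0,0,0],1]
  ]
}}

```text
t: 10.35
tool_pos: [664.2, 44.9, 214.1]
tool_rot: [0.986, 0.164, -0.001, -0.0]
wrist_force: [0.4, 0.5, -0.2]
finger_gap: 0.344
grip_force: 0.0
```

```bash
python3 - <<'E'
from h import *
plan([538,-51,120],102)
E
```

```text
turn/.12 = 1.0  shift/150 = [-0.954  0.451  0.629]  pos [664.2  44.9 214.1] q6 1.13
```

>>> {"api": "carry_out", "payload": {
  "moves": [
    [30,[0,0,0],1],
    [30,[-0.2,0.09,0.1],0],
    [30,[-0.2,0.09,0.1],0],
    [30,[-0.2,0.09,0.1],0],
    [30,[-0.2,0.09,0.1],0],
    [30,[-0.154,0.091,0.1],0],
    [30,[0,0,0.1],0],
    [30,[0,0,0],0],
    [30,[0,0,0],0]
  ]
}}

```text
t: 11.48
tool_pos: [539.7, -51.1, 125.6]
tool_rot: [0.994, 0.107, 0.0, 0.0]
wrist_force: [0.2, -0.7, 0.3]
finger_gap: 0.341
grip_force: 0.0
```

```bash
python3 - <<'E'
from h import *
T=tool();s=snapshot('wrist');cv2.imwrite('pics/w3.png',s['frame']);W=world(s,T);v,u=np.indices(s['depth'].shape)
m=((W[...,2]>46)&(W[...,2]<56)).astype(np.uint8)
n,l,st,c=cv2.connectedComponentsWithStats(m)
for i in range(1,n):
    if st[i,4]>150:
        P=W[l==i];r=cv2.minAreaRect(P[:,:2].astype(np.float32));print(st[i],r,P[:,2].mean())
plan([538,-51,55],102)
E
```

```text
[229  25  23  43 485] ((642.76318359375, -3.506591796875), (21.29150390625, 12.051444053649902), 12.124861717224121) 47.97935019975727
[277 207  15  53 778] ((538.689453125, -51.35883712768555), (35.59773254394531, 9.359779357910156), 12.508176803588867) 52.04196173574889
[352 209  21  54 866] ((547.8580932617188, -102.4051284790039), (35.93291091918945, 10.599571228027344), 10.936050415039062) 51.61692779939933
[ 508  208   33   53 1066] ((571.7518920898438, -206.17724609375), (35.551578521728516, 11.41916561126709), 10.969441413879395) 50.9819766272681
turn/.12 = 0.04  shift/150 = [-0.011 -0.003  0.472]  pos [539.7 -51.1 125.7] q6 1.05
```

View pics/w3.png

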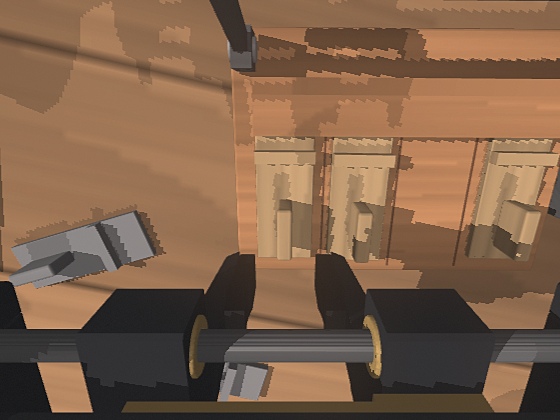

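The fingers straddle rib 1 at (284,232). Its measured position is (538.7, -51.4). I'll descend and grasp it.

>>> {"api": "carry_out", "payload": {
  "moves": [
    [30,[-0.006,0,0.12],0],
    [30,[0,0,0.12],0],
    [30,[0,0,0.12],0],
    [30,[0,0,0.08],0],
    [30,[0,0,0.03],0],
    [30,[0,0,0],0],
    [4,[0,0,0],0],
    [4,[0,0,0],0],
    [4,[0,0,0],0],
    [4,[0,0,0],0],
    [4,[0,0,0],0]
  ],
  "squeeze": 25
}}

```text
t: 12.9
tool_pos: [538.3, -51.8, 55.3]
tool_rot: [0.994, 0.107, 0.0, 0.0]
wrist_force: [-0.2, 0.7, 5.8]
finger_gap: 0.111
grip_force: 25.0
```

>>> {"api": "carry_out", "payload": {
  "moves": [
    [4,[-0.05,0,-0.003],0],
    [4,[-0.05,0,0],0],
    [4,[-0.05,0,0],0],
    [4,[-0.05,0,0],0],
    [4,[-0.05,0,0],0],
    [4,[0,0,0],0],
    [4,[0,0,-0.1],0],
    [4,[0,0,-0.1],0],
    [4,[0,0,-0.1],0],
    [4,[0,0,-0.1],0],
    [4,[0,0,0],0]
  ]
}}

```text
t: 14.28
tool_pos: [502.0, -59.9, 116.7]
tool_rot: [0.994, 0.107, 0.001, 0.001]
wrist_force: [-0.1, 0.7, -1.8]
finger_gap: 0.118
grip_force: 25.0
```

```bash
cat > tray.py <<'E'
from h import *
def tray():
    s=snapshot('top');W=world(s);v,u=np.indices(s['depth'].shape)
    hsv=cv2.cvtColor(s['frame'],cv2.COLOR_BGR2HSV)
    m=(s['depth']>0)&(u<215)&(v>175)&(v<330)&(W[...,2]>12)&(W[...,2]<25)&(W[...,1]>120)&(W[...,1]<480)
    P=W[m]
    r=cv2.minAreaRect(P[:,:2].astype(np.float32));a=r[2]-90 if r[2]>45 else r[2]
    print('tray',np.round(r[0],1),np.round(r[1],1),'yaw',round(a,1));return s,W
E
python3 - <<'E'
from tray import *
s,W=tray();print(read_state()['finger_gap'],read_state()['grip_force'])
plan([484,365,90],90)
E
```

```text
tray [509.3 268.6] [294.1 150.9] yaw -1.4
0.11314822357509108 24.99983309302479
turn/.12 = 1.78  shift/150 = [-0.117 -2.832  0.171]  pos [501.6 -59.7 115.8] q6 1.01
```

>>> {"api": "carry_out", "payload": {
  "moves": [
    [4,[0,-0.05,0],0.6],
    [4,[0,-0.15,0],0.6],
    [4,[0,-0.25,0],0.58],
    [4,[-0.02,-0.27,0],0],
    [4,[-0.02,-0.27,0],0],
    [4,[-0.02,-0.27,0],0],
    [4,[-0.02,-0.27,0],0],
    [4,[-0.02,-0.27,0],0],
    [4,[0,-0.25,0],0],
    [4,[0,-0.2,0],0],
    [4,[0,-0.1,0],0],
    [4,[0,0,0],0]
  ]
}}

```text
t: 15.82
tool_pos: [478.8, 292.4, 114.9]
tool_rot: [1.0, 0.001, -0.0, 0.0]
wrist_force: [0.1, -0.2, -1.0]
finger_gap: 0.11
grip_force: 25.0
```

```bash
sed -i 's/>120)&(W/>188)\&(W/' tray.py; python3 - <<'E'
from tray import *
s=snapshot('side');cv2.imwrite('pics/s3.png',s['frame']);W=world(s);m=(s['depth']>0)&(W[...,2]>13)&(W[...,2]<24)&(W[...,1]>190)&(W[...,1]<480)&(W[...,0]>380)&(W[...,0]<640)
n,l,st,c=cv2.connectedComponentsWithStats(m.astype(np.uint8))
for i in range(1,n):
    if st[i,4]>60: print(st[i],cv2.minAreaRect(W[l==i][:,:2].astype(np.float32)))
tray();plan([484,365,90],90);print(read_state()['finger_gap'],read_state()['grip_force'])
E
```

```text
[178 164  69  38 331] ((509.6123046875, 303.79754638671875), (228.1224365234375, 151.1475067138672), 88.9389877319336)
tray [509.4 270.6] [153.5 150.6] yaw -0.8
turn/.12 = -0.0  shift/150 = [ 0.033 -0.49   0.167]  pos [479.1 291.5 115.1] q6 1.91
0.11405576782322693 24.999780608341098
```

View pics/s3.png

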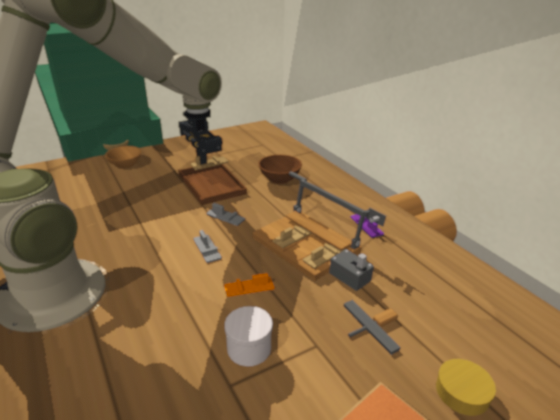

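The side view shows the template held over the tray, which is still at about (510, 305). I'll place it.

>>> {"api": "carry_out", "payload": {
  "moves": [
    [4,[0.033,-0.2,0],0.15],
    [4,[0,-0.2,0],0],
    [4,[0,-0.09,0],0],
    [4,[0,0,0.15],0],
    [4,[0,0,0.15],0],
    [4,[0,0,0.12],0],
    [4,[0,0,0.05],0],
    [4,[0,0,0],0],
    [4,[0,0,0],0]
  ]
}}

```text
t: 17.05
tool_pos: [485.2, 365.9, 45.7]
tool_rot: [1.0, -0.009, 0.001, -0.0]
wrist_force: [0.3, 0.4, -0.0]
finger_gap: 0.108
grip_force: 25.0
```

```bash
python3 - <<'E'
from tray import *
plan([485,364,41],89);print(read_state()['finger_gap'],read_state()['grip_force'],read_state()['wrist_force'])
E
```

```text
turn/.12 = -0.0  shift/150 = [-0.001  0.013  0.031]  pos [485.2 365.9  45.7] q6 2.04
0.10828130967714343 24.99984717462212 [ 0.3291104   0.39289932 -0.01187433]
```

>>> {"api": "carry_out", "payload": {
  "moves": [
    [4,[0,0.01,0.02],0],
    [4,[0,0,0.01],0],
    [4,[0,0,0],0],
    [30,[0,0,0],0],
    [30,[0,0,0],0],
    [30,[0,0,0],0],
    [30,[0,0,-0.2],0],
    [30,[0,0,-0.2],0],
    [30,[0,0,-0.15],0],
    [30,[0,0,0],0]
  ]
}}

```text
t: 18.3
tool_pos: [485.3, 364.6, 124.3]
tool_rot: [1.0, -0.009, 0.001, -0.001]
wrist_force: [0.1, 0.1, -0.2]
finger_gap: 0.342
grip_force: 0.0
```

```bash
python3 - <<'E'
from tray import *
plan([547.5,-102.3,120],101.75)
T=tool();s=snapshot('wrist');cv2.imwrite('pics/w4.png',s['frame'])
E
```

```text
turn/.12 = -1.86  shift/150 = [-0.228  3.132  0.025]  pos [485.3 364.6 124.3] q6 2.04
```

View pics/w4.png

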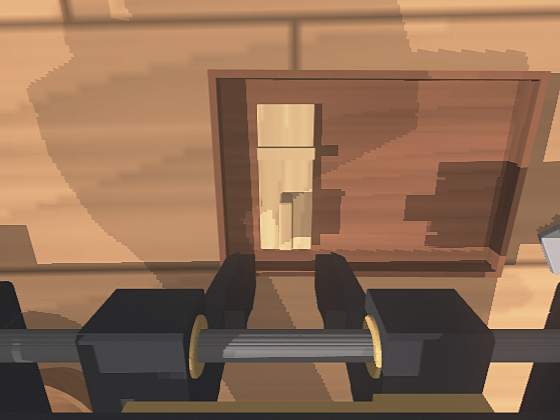

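Template 1 lies flat in the tray at (285,180). Next is template 2.

>>> {"api": "carry_out", "payload": {
  "moves": [
    [30,[0,0,0],-0.93],
    [30,[0,0,0],-0.93],
    [30,[-0.02,0.29,0],0],
    [30,[-0.026,0.35,0],0],
    [30,[-0.026,0.35,0],0],
    [30,[-0.026,0.35,0],0],
    [30,[-0.026,0.35,0],0],
    [30,[-0.026,0.35,0],0],
    [30,[-0.026,0.35,0],0],
    [30,[-0.026,0.35,0],0],
    [30,[-0.026,0.25,0],0],
    [30,[0,0.14,0],0]
  ]
}}

```text
t: 19.85
tool_pos: [546.6, -103.8, 121.6]
tool_rot: [0.995, 0.102, -0.001, -0.0]
wrist_force: [-0.1, 1.4, -0.1]
finger_gap: 0.34
grip_force: 0.0
```

>>> {"api": "carry_out", "payload": {
  "moves": [
    [30,[0,0,0],0],
    [30,[0,0,0],0]
  ]
}}

```text
t: 20.1
tool_pos: [546.8, -100.9, 122.5]
tool_rot: [0.995, 0.103, -0.0, -0.0]
wrist_force: [-1.5, 0.6, 0.0]
finger_gap: 0.338
grip_force: 0.0
```

```bash
python3 - <<'E'
from tray import *
tray();T=tool();s=snapshot('wrist');W=world(s,T)
m=((W[...,2]>46)&(W[...,2]<56)).astype(np.uint8)
n,l,st,c=cv2.connectedComponentsWithStats(m)
for i in range(1,n):
    if st[i,4]>300:
        P=W[l==i];r=cv2.minAreaRect(P[:,:2].astype(np.float32));print(st[i],r,P[:,2].mean())
plan([547.5,-102.3,55],101.75)
E
```

```text
tray [510.2 305. ] [222.4 150.7] yaw -1.3
[131  16  28  46 651] ((642.79638671875, -3.7786788940429688), (21.842302322387695, 12.465694427490234), 11.272574424743652) 48.599642056092996
[514  16  35  45 713] ((686.1748046875, -208.1546630859375), (21.675485610961914, 12.900444030761719), 12.876810073852539) 48.91852537917951
[ 509  136   51   87 2197] ((613.9684448242188, -251.68344116210938), (55.14614486694336, 32.648494720458984), 12.835372924804688) 46.65878755692097
[ 439  203   27   54 1005] ((571.7277221679688, -206.12930297851562), (35.54678726196289, 11.028069496154785), 11.92908000946045) 51.31541069521923
[279 205  16  55 833] ((547.9138793945312, -102.43407440185547), (36.028724670410156, 9.825395584106445), 11.652849197387695) 51.963200232003594
turn/.12 = 0.02  shift/150 = [0.002 0.009 0.452]  pos [ 546.9 -101.   122.8] q6 0.97
```

>>> {"api": "carry_out", "payload": {
  "moves": [
    [30,[0.004,0.009,0.12],0],
    [30,[0,0,0.12],0],
    [30,[0,0,0.12],0],
    [30,[0,0,0.06],0],
    [30,[0,0,0.03],0],
    [30,[0,0,0],0],
    [4,[0,0,0],0],
    [4,[0,0,0],0],
    [4,[0,0,0],0],
    [4,[0,0,0],0],
    [4,[0,0,0],0]
  ],
  "squeeze": 25
}}

```text
t: 21.58
tool_pos: [548.0, -103.5, 55.7]
tool_rot: [0.995, 0.103, 0.0, 0.0]
wrist_force: [-0.5, 0.7, 6.1]
finger_gap: 0.111
grip_force: 25.0
```

>>> {"api": "carry_out", "payload": {
  "moves": [
    [4,[-0.05,0,-0.003],0],
    [4,[-0.05,0,0],0],
    [4,[-0.05,0,0],0],
    [4,[-0.05,0,0],0],
    [4,[-0.05,0,0],0],
    [4,[0,0,0],0],
    [4,[0,0,-0.1],0],
    [4,[0,0,-0.1],0],
    [4,[0,0,-0.1],0],
    [4,[0,0,-0.1],0],
    [4,[0,0,0],0]
  ]
}}

```text
t: 22.95
tool_pos: [511.7, -111.3, 117.2]
tool_rot: [0.995, 0.103, 0.001, 0.001]
wrist_force: [0.0, -0.1, 0.2]
finger_gap: 0.108
grip_force: 25.0
```

```bash
python3 - <<'E'
from tray import *
print(read_state()['finger_gap'],read_state()['grip_force'])
plan([484,305,115],89)
E
```

```text
0.10826015449810757 24.999816147610545
turn/.12 = 1.86  shift/150 = [-0.233 -2.772  0.011]  pos [ 511.7 -111.3  117.2] q6 0.93
```

>>> {"api": "carry_out", "payload": {
  "moves": [
    [4,[0,0,0],0.93],
    [4,[0,0,0],0.93],
    [4,[-0.03,-0.17,0],0],
    [4,[-0.03,-0.3,0],0],
    [4,[-0.03,-0.35,0],0],
    [4,[-0.03,-0.35,0],0],
    [4,[-0.03,-0.35,0],0],
    [4,[-0.03,-0.35,0],0],
    [4,[-0.03,-0.35,0],0],
    [4,[-0.023,-0.35,0],0],
    [4,[0,-0.2,0],0],
    [4,[0,0,0],0]
  ]
}}

```text
t: 24.45
tool_pos: [483.0, 306.3, 115.1]
tool_rot: [1.0, -0.008, -0.0, 0.0]
wrist_force: [0.5, -1.0, -0.3]
finger_gap: 0.114
grip_force: 25.0
```

```bash
python3 - <<'E'
from tray import *
print(read_state()['finger_gap'],read_state()['grip_force'])
T=tool();s=snapshot('wrist');cv2.imwrite('pics/w5.png',s['frame'])
plan([484,305,45],89)
E
```

```text
0.11417817735891143 25.000061891041696
turn/.12 = 0.01  shift/150 = [ 0.006 -0.     0.468]  pos [483.2 305.  115.1] q6 1.95
```

View pics/w5.png

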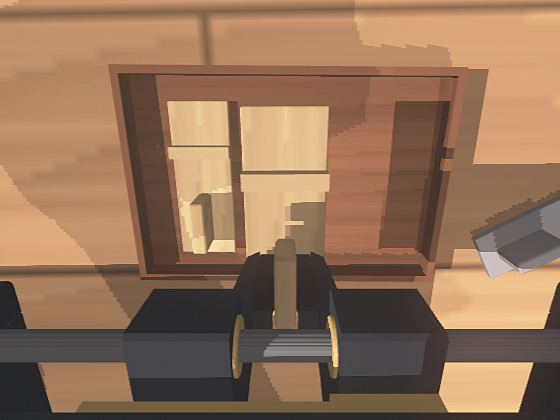

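Template 2 is held, aligned beside template 1 at (205,175) and over the middle of the tray. I'll lower it.

>>> {"api": "carry_out", "payload": {
  "moves": [
    [4,[0.005,0,0.15],0],
    [4,[0,0,0.15],0],
    [4,[0,0,0.12],0],
    [4,[0,0,0.05],0],
    [4,[0,0,0.02],0],
    [4,[0,0,0],0],
    [30,[0,0,0],0],
    [30,[0,0,0],0],
    [30,[0,0,0],0]
  ]
}}

```text
t: 25.62
tool_pos: [484.4, 304.9, 42.5]
tool_rot: [1.0, -0.009, 0.0, -0.0]
wrist_force: [-0.2, 0.0, -0.2]
finger_gap: 0.341
grip_force: 0.0
```

>>> {"api": "carry_out", "payload": {
  "moves": [
    [30,[0,0,-0.1],0],
    [30,[0,0,-0.2],0],
    [30,[0,0,-0.23],0],
    [30,[0,0,0],0],
    [30,[0,0,0],0]
  ]
}}

```text
t: 26.25
tool_pos: [484.1, 304.8, 121.7]
tool_rot: [1.0, -0.009, -0.0, 0.0]
wrist_force: [0.4, -0.9, 0.4]
finger_gap: 0.346
grip_force: 0.0
```

```bash
python3 - <<'E'
from tray import *
plan([571.6,-206.2,120],101.75)
E
```

```text
turn/.12 = -1.86  shift/150 = [-0.123  3.454  0.012]  pos [484.1 304.8 121.7] q6 1.95
```

>>> {"api": "carry_out", "payload": {
  "moves": [
    [30,[0,0,0],-0.93],
    [30,[0,0,0],-0.93],
    [30,[-0.02,0.29,0],0],
    [30,[-0.013,0.37,0],0],
    [30,[-0.013,0.38,0],0],
    [30,[-0.013,0.38,0],0],
    [30,[-0.013,0.38,0],0],
    [30,[-0.013,0.38,0],0],
    [30,[-0.013,0.38,0],0],
    [30,[-0.013,0.37,0],0],
    [30,[-0.012,0.32,0],0],
    [30,[0,0.204,0],0]
  ]
}}

```text
t: 27.75
tool_pos: [571.5, -208.1, 120.6]
tool_rot: [0.995, 0.102, -0.001, -0.001]
wrist_force: [0.5, 1.2, 0.4]
finger_gap: 0.341
grip_force: 0.0
```

>>> {"api": "carry_out", "payload": {
  "moves": [
    [30,[0,0,0],0],
    [30,[0,0,0],0]
  ]
}}

```text
t: 28.0
tool_pos: [571.6, -205.0, 121.0]
tool_rot: [0.995, 0.103, -0.001, -0.001]
wrist_force: [0.5, 0.0, -0.0]
finger_gap: 0.34
grip_force: 0.0
```

```bash
python3 - <<'E'
from tray import *
tray();T=tool();s=snapshot('wrist');W=world(s,T)
m=((W[...,2]>46)&(W[...,2]<56)).astype(np.uint8)
n,l,st,c=cv2.connectedComponentsWithStats(m)
for i in range(1,n):
    if st[i,4]>300:
        P=W[l==i];r=cv2.minAreaRect(P[:,:2].astype(np.float32));print(st[i],r,P[:,2].mean())
plan([571.8,-206.2,55],101.75)
E
```

```text
tray [510.1 305.7] [223.1 150.6] yaw -1.2
[323  22  23  45 494] ((686.0450439453125, -208.90008544921875), (21.837543487548828, 12.144845962524414), 11.721880912780762) 48.05170850041911
[ 344  141  146   87 7492] ((619.0383911132812, -277.36724853515625), (55.248355865478516, 83.8680419921875), 11.588830947875977) 46.96728238560627
[279 208  16  54 844] ((571.83837890625, -206.5671844482422), (35.90851974487305, 9.865791320800781), 11.569473266601562) 51.91934428878921
turn/.12 = 0.01  shift/150 = [-0.002  0.01   0.444]  pos [ 571.8 -204.8  121.6] q6 0.83
```

>>> {"api": "carry_out", "payload": {
  "moves": [
    [24,[0,0.011,0.12],0],
    [24,[0,0,0.12],0],
    [24,[0,0,0.12],0],
    [24,[0,0,0.055],0],
    [24,[0,0,0.028],0],
    [24,[0,0,0],0],
    [4,[0,0,0],0],
    [4,[0,0,0],0],
    [4,[0,0,0],0],
    [4,[0,0,0],0],
    [4,[0,0,0],0]
  ],
  "squeeze": 25
}}

```text
t: 29.48
tool_pos: [572.5, -207.8, 55.9]
tool_rot: [0.995, 0.103, 0.0, 0.0]
wrist_force: [-1.5, 0.5, 7.2]
finger_gap: 0.111
grip_force: 25.0
```

>>> {"api": "carry_out", "payload": {
  "moves": [
    [4,[-0.05,0,-0.003],0],
    [4,[-0.05,0,0],0],
    [4,[-0.05,0,0],0],
    [4,[-0.05,0,0],0],
    [4,[-0.05,0,0],0],
    [4,[0,0,0],0],
    [4,[0,0,-0.1],0],
    [4,[0,0,-0.1],0],
    [4,[0,0,-0.1],0],
    [4,[0,0,-0.1],0],
    [4,[0,0,0],0]
  ]
}}

```text
t: 30.85
tool_pos: [536.1, -215.6, 117.3]
tool_rot: [0.995, 0.103, 0.001, 0.001]
wrist_force: [-0.6, 0.5, -0.7]
finger_gap: 0.111
grip_force: 25.0
```

```bash
python3 - <<'E'
from tray import *
print(read_state()['finger_gap'],read_state()['grip_force'])
plan([483,244,115],89)
E
```

```text
0.11146039835954616 24.99986568465829
turn/.12 = 1.86  shift/150 = [-0.407 -3.057  0.01 ]  pos [ 536.1 -215.6  117.3] q6 0.78
```

>>> {"api": "carry_out", "payload": {
  "moves": [
    [4,[0,0,0],0.93],
    [4,[0,0,0],0.93],
    [4,[-0.047,-0.2,0],0],
    [4,[-0.05,-0.35,0],0],
    [4,[-0.05,-0.38,0],0],
    [4,[-0.05,-0.38,0],0],
    [4,[-0.05,-0.38,0],0],
    [4,[-0.05,-0.38,0],0],
    [4,[-0.05,-0.38,0],0],
    [4,[-0.05,-0.38,0],0],
    [4,[-0.01,-0.227,0],0],
    [4,[0,0,0],0]
  ]
}}

```text
t: 32.35
tool_pos: [482.0, 245.9, 115.3]
tool_rot: [1.0, -0.007, -0.0, 0.0]
wrist_force: [0.5, -0.4, 0.7]
finger_gap: 0.113
grip_force: 25.0
```

```bash
python3 - <<'E'
from tray import *
print(read_state()['finger_gap'],read_state()['grip_force'])
T=tool();s=snapshot('wrist');cv2.imwrite('pics/w6.png',s['frame'])
plan([483,244,45],89)
E
```

```text
0.11336875529658849 24.99997808597982
turn/.12 = 0.01  shift/150 = [0.005 0.003 0.468]  pos [482.3 244.6 115.3] q6 1.84
```

View pics/w6.png

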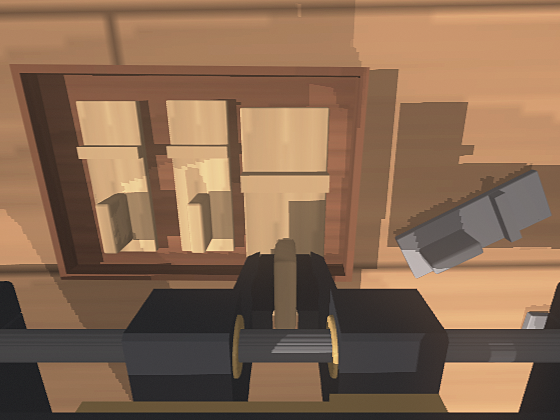

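Templates 1 and 2 lie side by side at (115,175) and (200,175). Template 3 hangs over the free third slot.

>>> {"api": "carry_out", "payload": {
  "moves": [
    [4,[0.004,0.003,0.15],0],
    [4,[0,0,0.15],0],
    [4,[0,0,0.12],0],
    [4,[0,0,0.05],0],
    [4,[0,0,0.02],0],
    [4,[0,0,0],0],
    [26,[0,0,0],0],
    [26,[0,0,0],0],
    [26,[0,0,0],0]
  ]
}}

```text
t: 33.52
tool_pos: [483.4, 243.8, 42.5]
tool_rot: [1.0, -0.009, 0.0, -0.0]
wrist_force: [-0.9, 0.4, 0.6]
finger_gap: 0.296
grip_force: 0.0
```

>>> {"api": "carry_out", "payload": {
  "moves": [
    [26,[0,0,-0.1],0],
    [26,[0,0,-0.2],0],
    [26,[0,0,-0.3],0],
    [26,[0,0,-0.3],0],
    [26,[0,0,0],0],
    [26,[0,0,0],0]
  ]
}}

```text
t: 34.28
tool_pos: [482.9, 243.7, 177.1]
tool_rot: [1.0, -0.009, -0.0, 0.0]
wrist_force: [0.0, -0.2, -0.6]
finger_gap: 0.295
grip_force: 0.0
```

```bash
python3 - <<'E'
from tray import *
T=tool();s=snapshot('wrist');cv2.imwrite('pics/w7.png',s['frame']);W=world(s,T)
hsv=cv2.cvtColor(s['frame'],cv2.COLOR_BGR2HSV)
# plate tops should be z=11, ridges 19 , rib 37
for a,b,nm in((8,13.5,'plates'),(33,41,'ribs')):
    m=((W[...,2]>a)&(W[...,2]<b)&(abs(W[...,0]-510)<68)&(abs(W[...,1]-305)<100)).astype(np.uint8)
    n,l,st,c=cv2.connectedComponentsWithStats(m)
    for i in range(1,n):
        if st[i,4]>200: P=W[l==i];r=cv2.minAreaRect(P[:,:2].astype(np.float32));print(nm,st[i,4],np.round(r[0],1),np.round(r[1],1),round(r[2],1),P[:,2].mean().round(1))
plan([651,40,215],11.75)
E
```

```text
plates 4291 [510.3 304.6] [ 40.6 109.2] 88.9 11.5
plates 4142 [510.5 363.4] [ 40.7 109.4] 89.0 11.6
plates 1624 [548.9 242.3] [39.9 28.2] 89.0 11.4
plates 2802 [489.6 243.5] [40.1 72.3] 88.9 11.4
ribs 538 [485.1 363.9] [10.6 35.6] 89.1 37.0
ribs 504 [484.7 304.8] [10.1 36.1] 88.7 37.1
ribs 486 [483.4 243.6] [ 9.5 35.2] 89.0 37.1
turn/.12 = 11.23  shift/150 = [ 1.557 -0.821 -0.258]  pos [482.8 243.6 176.5] q6 1.84
```

View pics/w7.png

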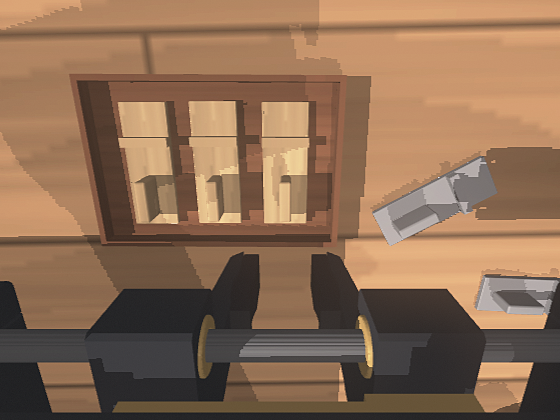

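All three are flat: plate tops at 11.5 mm, 110×40, about 60 mm apart. Now I'll swing the bar down, turning the wrist the long way to keep joint 6 in range.

>>> {"api": "carry_out", "payload": {
  "moves": [
    [50,[0,0,0],-1],
    [50,[0,0,0],-1],
    [50,[0,0,0],-1],
    [50,[0,0,0],-1],
    [50,[0,0,0],-1],
    [50,[0,0,0],-1],
    [50,[0,0,0],-1],
    [50,[0,0,0],-1],
    [50,[0,0,0],-1],
    [50,[0,0,0],-1],
    [50,[0,0,0],-1],
    [50,[0,0,0],-1]
  ]
}}

```text
t: 35.83
tool_pos: [482.8, 243.6, 176.0]
tool_rot: [0.756, 0.654, -0.001, -0.001]
wrist_force: [-0.3, -0.5, 1.0]
finger_gap: 0.561
grip_force: 0.0
```

>>> {"api": "carry_out", "payload": {
  "moves": [
    [50,[0,0,0],-1],
    [50,[0,0,0],-1],
    [50,[0,0,0],-1],
    [50,[0,0,0],0]
  ]
}}

```text
t: 36.33
tool_pos: [482.9, 243.6, 176.3]
tool_rot: [0.629, 0.777, -0.001, -0.001]
wrist_force: [0.8, -0.1, -0.4]
finger_gap: 0.569
grip_force: 0.0
```

```bash
python3 - <<'E'
from h import *
plan([664,45,215],11.75)
E
```

```text
turn/.12 = 0.04  shift/150 = [-1.542  0.912 -0.26 ]  pos [482.9 243.6 176.3] q6 0.04
```

>>> {"api": "carry_out", "payload": {
  "moves": [
    [50,[0,0,-0.13],0],
    [50,[0,0,-0.13],0],
    [50,[-0.2,0.12,0],0],
    [50,[-0.24,0.142,0],0],
    [50,[-0.24,0.142,0],0],
    [50,[-0.24,0.142,0],0],
    [50,[-0.24,0.142,0],0],
    [50,[-0.2,0.12,0],0],
    [50,[-0.182,0.104,0],0],
    [50,[0,0,0],0],
    [50,[0,0,0],0],
    [50,[0,0,0],0]
  ]
}}

```text
t: 37.83
tool_pos: [665.1, 47.3, 216.4]
tool_rot: [0.628, 0.778, -0.0, -0.0]
wrist_force: [-0.9, -0.2, 0.0]
finger_gap: 0.567
grip_force: 0.0
```

```bash
python3 - <<'E'
from h import *
T=tool();s=snapshot('wrist');cv2.imwrite('pics/w8.png',s['frame']);W=world(s,T);v,u=np.indices(s['depth'].shape)
m=((W[...,2]>90)&(W[...,2]<135)&(v<250)).astype(np.uint8)
n,l,st,c=cv2.connectedComponentsWithStats(m)
for i in range(1,n):
    if st[i,4]>100: P=W[l==i];r=cv2.minAreaRect(P[:,:2].astype(np.float32));print(st[i],r,np.percentile(P[:,2],[5,50,95]))
plan([664,45,117],11.75)
E
```

```text
[ 275  183   17   67 1049] ((665.10546875, 45.57703399658203), (11.89737319946289, 51.24410629272461), 11.57346248626709) [110.89316374 114.61667285 116.24186628]
turn/.12 = 0.06  shift/150 = [-0.013 -0.011  0.664]  pos [665.2  47.2 216.5] q6 -0.32
```

View pics/w8.png

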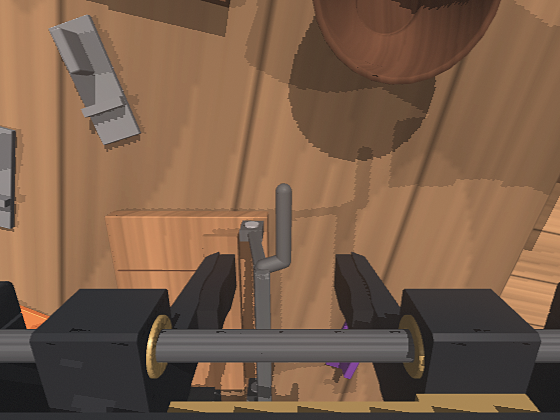

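The rod is at (283,220) between the open fingers: (665, 45.5), centre height 109.5, radius 82 from the hinge as expected. I'll grip it and follow the arc down.

>>> {"api": "carry_out", "payload": {
  "moves": [
    [50,[-0.012,-0.002,0.15],0],
    [50,[0,0,0.2],0],
    [50,[0,0,0.2],0],
    [50,[0,0,0.123],0],
    [50,[0,0,0],0],
    [50,[0,0,0],0],
    [5,[0,0,0],0],
    [5,[0,0,0],0],
    [5,[0,0,0],0],
    [5,[0,0,0],0],
    [5,[0,0,0],0]
  ],
  "squeeze": 12
}}

```text
t: 39.25
tool_pos: [665.7, 44.5, 115.5]
tool_rot: [0.629, 0.778, 0.0, 0.0]
wrist_force: [0.1, -0.0, 1.1]
finger_gap: 0.124
grip_force: 11.8
```

>>> {"api": "carry_out", "payload": {
  "moves": [
    [5,[0,-0.076,-0.026],0],
    [5,[0,-0.078,-0.015],0],
    [5,[0,-0.079,-0.003],0],
    [5,[0,-0.082,0.009],0],
    [5,[0,-0.077,0.02],0],
    [5,[0,-0.073,0.031],0],
    [5,[0,-0.068,0.041],0],
    [5,[0,-0.061,0.051],0],
    [5,[0,0,0],0],
    [5,[0,0,0],0]
  ]
}}

```text
t: 40.5
tool_pos: [578.6, 26.0, 99.1]
tool_rot: [0.629, 0.778, 0.0, -0.0]
wrist_force: [1.1, 4.1, -4.1]
finger_gap: 0.119
grip_force: 12.2
```

```bash
python3 - <<'E'
from h import *
h=np.array([633.4,38.3,34])
R,t=tool();d=t-[0,0,6]-h;x=d@[.979,.2036,0];print(x,d[2],np.hypot(x,d[2]),'bar',np.arctan2(d[2],-x)-.221,read_state()['finger_gap'])
E
```

```text
-56.11614298477384 59.05921376030831 81.46786012577827 bar 0.5899455595306187 0.11850306087304278
```

>>> {"api": "carry_out", "payload": {
  "moves": [
    [5,[0,-0.055,0.059],0],
    [5,[0,-0.044,0.066],0],
    [5,[0,-0.035,0.071],0],
    [5,[0,-0.025,0.081],0],
    [5,[0,0,0.01],0],
    [5,[0,0,0],0],
    [5,[0,0,0],0]
  ]
}}

```text
t: 41.38
tool_pos: [555.2, 20.8, 56.1]
tool_rot: [0.629, 0.778, -0.0, -0.0]
wrist_force: [0.5, 3.6, -0.8]
finger_gap: 0.112
grip_force: 12.0
```

>>> {"api": "carry_out", "payload": {
  "moves": [
    [50,[0,0,0],0],
    [50,[0,0,0],0],
    [50,[0,0,0],0],
    [50,[0,0,-0.2],0],
    [50,[0,0,-0.3],0],
    [50,[0,0,-0.3],0],
    [50,[0,0,0],0],
    [50,[0,0,0],0]
  ]
}}

```text
t: 42.38
tool_pos: [554.8, 20.8, 175.2]
tool_rot: [0.629, 0.778, -0.0, -0.001]
wrist_force: [0.3, -0.4, -0.9]
finger_gap: 0.566
grip_force: 0.0
```

```bash
python3 - <<'E'
from h import *
T=tool();s=snapshot('wrist');W=world(s,T);v,u=np.indices(s['depth'].shape)
m=((W[...,2]>35)&(W[...,2]<70)&(v<235)&(u>240)&(u<320)).astype(np.uint8)
n,l,st,c=cv2.connectedComponentsWithStats(m)
for i in range(1,n):
    if st[i,4]>100: P=W[l==i];r=cv2.minAreaRect(P[:,:2].astype(np.float32));print(st[i],r,np.percentile(P[:,2],[5,50,95]))
t=snapshot('top');W=world(t);cv2.imwrite('pics/t9.png',t['frame'])
s0=dict(np.load('top0.npz'));W0=world(s0)
for u,v in((310,197),(320,195),(330,192)): print(W0[v,u,2],W[v,u,2])
E
```

```text
[278 174  15  61 888] ((555.3576049804688, 23.066925048828125), (11.315359115600586, 49.92934799194336), 12.229595184326172) [54.06796314 57.29090293 58.94080826]
42.30388801179116 38.56654092045865
37.41352618355264 39.24497988857821
34.5703245476268 39.10673684419133
```

View pics/t9.png

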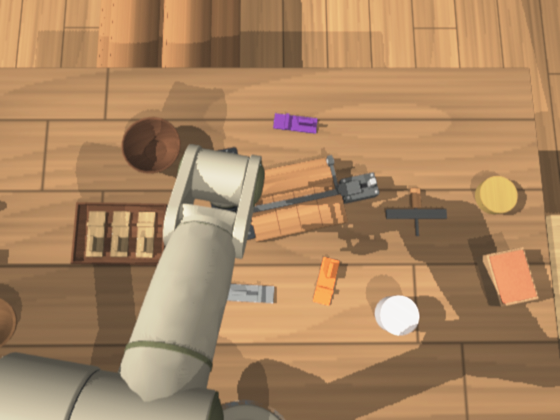

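The bar is fully down again: the rod top is at 57.3 mm, the same as at the start. The three templates lie in the tray at (95,232), (120,232) and (146,232). The bowl, tin and gauge are unmoved, and the arm is clear.

```bash
python3 -c "
from h import *
print(hand_in())"
```

```text
the job is handed in; nothing more can be done
None
```

The job is handed in: all three templates in the rack now lie flat and side by side in the tray, the clamp bar is fully down, the bowl, tin and gauge look unmoved, and the hand-in returned no verdict.

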